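# Fill the empty pockets of the tilted glaze rack

## Robot

A 7-joint arm with a two-finger parallel gripper is mounted at the origin on the work surface; the furniture and walls round the work are solid. World frame = base frame: x ahead of the robot, y to its left, z up, the work surface at z = 0. Lengths are in m, angles in rad, forces in N, time in s.
With the tool pointing down it reaches from about 0.4 to 0.875 m from the base axis. Payload 19.3 kg.
Tool frame: the origin (TCP) lies at the very end of the fingers, on their centre line; the grasp point (between the pads) lies 19 mm behind it; z points along the fingers, y is the line along which they close (so a half turn about z gives the same grasp; the last joint's range is limited). The gripper opens to 85 mm and grips with 20 to 120 N. Pads are 22 mm wide; open, the fingers measure 114 mm over their backs; the gripper's body (76 mm by 85 mm) begins 54 mm behind the grasp point. The pads swing forward as they close: fully open they stand 13 mm farther back than shut.
Start: joints at [1.071, 0.521, -0.036, 1.599, 0.021, 1.021, -0.113], TCP at [0.26, -0.568, 0.231] pointing down, gripper open.
Joint ranges: [-2.91, 2.91], [-0.3, 2.13], [-1.5, 1.42], [0.17, 2.43], [-1.26, 4.41], [0.16, 1.93], [-2.52, 2.52]. Speed limits (rad/s): [1.89, 1.89, 2.39, 2.39, 3.01, 3.01, 3.01].

## Interface

Orientations are given as [roll, pitch, yaw] about the fixed x, y, z axes, in that order (R = Rz(yaw) Ry(pitch) Rx(roll)).
In Python, from workcell import monitor, optics, workorder gives the robot as it stands.
- The arm moves only by the tool apply_moves, never from a script. Its arguments are lists of equal length, an entry for each row: "linear": the shift along the tool's x, y, z each as a share of 0.1 m, from -1 to 1, a list of three; "delta_rot": the turn, a rotation vector about the tool's x, y, z each as a share of 120 degrees, from -1 to 1, a list of three. A call has exactly 5 rows; each row is the pose to reach, as a shift and turn from the pose commanded when the call began, along the tool's axes at that moment; what a row does not reach only later rows make up. A row lasts 1/12 s, in which the tool goes at most 41.7 mm and 7.16 degrees, less where a joint would pass 70% of its speed; a pose out of reach is approached as far as the arm can. A call with a number of a shift or a turn outside -1 to 1 is refused whole. A call with a gripper value outside its range is refused whole. "gripper" is the opening, from -1 (shut) to 1 (fully open), set as the call begins (left out, the last holds). The fingers move at their own pace and stop on an object; "force" is the grip in N (left out, the last holds). Time passes only in rows, so rows that repeat a pose let the fingers close, or fill a call up. It gives the time, the measured TCP pose, the force, the opening and the grip force at its end, in the units of the state.
- monitor.observe(): the state, without advancing time (a new reading comes with each control period).
- optics.grab_frame(name): name is "side" or "top"; returns (picture, depth): 480x640x3 uint8, red, green, blue; 480x640 float32, m along the optical axis (not along the pixel's ray), 0 where there is no reading.
- optics.camera_info(name): a dict with "fx", "fy", "cx", "cy" (pixels), "rvec" (rotation vector, rad) and "tvec" (3), from world to camera coordinates, as OpenCV has them. Camera axes: x right, y down, z forward; pixel columns grow to the right and rows downward; lengths in m; the calibration is good to about 2 mm. A picture is of the moment at which its call begins. camera_info takes no time and is no camera call.
- workorder.job_done(): hands the job in; it is judged then, once.
The state is a dict: "clock": time; "qpos": joint angles; "qd": joint speeds; "joint_efforts": joint torques, N m; "position": TCP position; "tool_rot": TCP orientation; "force": force on the tool from outside, world axes, zero at the start; "moment": the same for the moment, N m; "grip_width": finger opening in m; "finger_force": force on a finger pad.
Only numpy, scipy, OpenCV 4.12 (cv2) and the standard library are available. Lean on these libraries where they do the work, as an engineer would, in place of code of your own. Each camera call takes 0.05 s, during which the arm holds its last target. There are 200 camera calls.

## Task

The tilted rack holds one white glaze pot per pocket, and two of its four pockets are empty. Find the empty pockets and gently set one of the two spare pots from the small beige board into each, lid outward and its foot right down on the pocket's floor (it may lean a little against the low wall), without dropping it. Leave the pots already in the rack in their pockets and do not disturb the clay ball, glass bowl or wooden rib.

Things in the scene. Friction and masses are not known exactly. Their poses are not given: they have to be found in the camera images.
- rack: wooden rack: a 130 x 410 mm plinth, 14 mm thick, origin under its centre; y runs along the row of four pockets (toward pocket_1), x to its back. A 32 mm high lip runs along its back edge. On it stand four alike plywood holders, 100 mm apart, each an open square tray tilted 25 degrees so that it faces the robot; fixed
- board: small beige wooden board, 223 x 271 mm, 11 mm thick, lying on the table, origin at the centre of its underside; fixed
- pocket_1 (a point): centre of the inner floor of the first (leftmost, seen from the robot) pocket, which may be empty or hold a pot. z points out of the pocket along its axis, 25 degrees from vertical toward the robot; x points up the slope, away from the robot; y along the row. Pocket 66 x 66 mm inside, 32 mm deep, walls 8 mm; a pot has about 5 mm to spare each side and leans a little on the low wall
- pocket_2 (a point): centre of the inner floor of the second pocket, which may be empty or hold a pot. z points out of the pocket along its axis, 25 degrees from vertical toward the robot; x points up the slope, away from the robot; y along the row. Pocket 66 x 66 mm inside, 32 mm deep, walls 8 mm; a pot has about 5 mm to spare each side and leans a little on the low wall
- pocket_3 (a point): centre of the inner floor of the third pocket, which may be empty or hold a pot. z points out of the pocket along its axis, 25 degrees from vertical toward the robot; x points up the slope, away from the robot; y along the row. Pocket 66 x 66 mm inside, 32 mm deep, walls 8 mm; a pot has about 5 mm to spare each side and leans a little on the low wall
- pocket_4 (a point): centre of the inner floor of the fourth (rightmost) pocket, which may be empty or hold a pot. z points out of the pocket along its axis, 25 degrees from vertical toward the robot; x points up the slope, away from the robot; y along the row. Pocket 66 x 66 mm inside, 32 mm deep, walls 8 mm; a pot has about 5 mm to spare each side and leans a little on the low wall
- pot_1: one of the two pots already in the rack, in any of the pockets: white lidded glaze pot, 86 mm tall, body 56 mm across up to 72 mm height, then a lid 58 to 60 mm across, about 0.1 kg. Origin at the centre of its underside, z up its axis
- pot_2: one of the two pots already in the rack, in any of the pockets: white lidded glaze pot, 86 mm tall, body 56 mm across up to 72 mm height, then a lid 58 to 60 mm across, about 0.1 kg. Origin at the centre of its underside, z up its axis
- spare_1: one of the two spare pots, standing on the beige board: white lidded glaze pot, 86 mm tall, body 56 mm across up to 72 mm height, then a lid 58 to 60 mm across, about 0.1 kg. Origin at the centre of its underside, z up its axis
- spare_2: one of the two spare pots, standing on the beige board: white lidded glaze pot, 86 mm tall, body 56 mm across up to 72 mm height, then a lid 58 to 60 mm across, about 0.1 kg. Origin at the centre of its underside, z up its axis
- ball: bystander: brown clay ball, 52 x 59 x 37 mm, origin at the centre of its underside
- bowl: bystander: glass bowl, 106 mm across, 63 mm tall, origin at the centre of its underside
- rib: bystander: kidney-shaped wooden rib, 96 x 61 x 9 mm, lying on the beige board, origin at the centre of its underside
Mind the look-alikes: they are no part of the job. Leave any turquoise look-alike of the spare_2 alone.

How it is judged:
By the outcome, as a careful person would: the job done as asked, in the order asked, and still so for the second after the job is handed in, with the robot touching nothing.
It also fails if it takes over 64 s, if anything falls off the work surface, if the arm or the gripper's body presses on something with over 40 N, if the wrist force passes 120 N, or if a joint passes its speed limit or range.

## Working session

There is one attempt and no reset: what is moved stays moved. The work goes in short steps, Python scripts to look and compute and a tool call to move; the robot and the scene stay as the last step left them, time stands still between calls to the robot, and variables do not carry over. Pictures are saved under pics/ and viewed, at most 10 in all, crops included, and the job is handed in when it is done.

Besides the shell and the picture viewer there is one more tool, called as name(argument=value, ...) on one line, values as JSON. apply_moves: Moves the arm, as the interface text tells. Its arguments: {"type":"object","properties":{"linear":{"type":"array"},"delta_rot":{"type":"array"},"gripper":{"type":"number"},"force":{"type":"number"}},"required":["linear","delta_rot"]}

```bash
mkdir -p pics; ls; python3 - <<'E'
from workcell import monitor, optics, workorder
import cv2,numpy as np
for n in("top","side"):
    p,d=optics.grab_frame(n); cv2.imwrite(f"pics/{n}0.png",p[:,:,::-1]); np.savez(f"{n}0.npz",p=p,d=d)
    print(optics.camera_info(n))
print(monitor.observe())
E
```

```text
pics
{'fx': 540.5021077208193, 'fy': 540.5021077208193, 'cx': 325.57911391938524, 'cy': 242.4304575252574, 'rvec': array([ 2.05574917, -2.16346403,  0.22462923]), 'tvec': array([-0.09340067,  0.47563142,  1.54900283])}
{'fx': 443.8261771686638, 'fy': 443.8261771686638, 'cx': 319.78831582387687, 'cy': 235.0172618143751, 'rvec': array([-0.03679829,  2.70949924, -1.55723194]), 'tvec': array([0.46634533, 0.12042446, 1.07009548])}
{'clock': 0.1, 'qpos': array([ 1.07080299,  0.52195701, -0.0363198 ,  1.59994407,  0.02119513,
        1.02112382, -0.11281784]), 'qd': array([ 7.36657872e-04, -1.66475229e-03,  6.78986971e-04, -6.96839006e-04,
       -8.14006882e-04, -6.81523679e-04,  3.25290614e-05]), 'joint_efforts': array([ 4.87631405e-03, -9.28465819e+01,  1.98440641e+00, -3.70523000e+01,
        1.81253662e-02,  5.31374637e-03,  7.77495461e-05]), 'position': array([ 0.26026388, -0.56789271,  0.23078424]), 'tool_rot': array([-3.14054782e+00,  7.38778587e-05,  4.29755263e-01]), 'force': array([-0.46805414,  0.71033309,  0.17916059]), 'moment': array([-0.03956257, -0.02637948, -0.01806645]), 'finger_force': 0.0, 'grip_width': 0.08567054479290087}
```

View pics/top0.png

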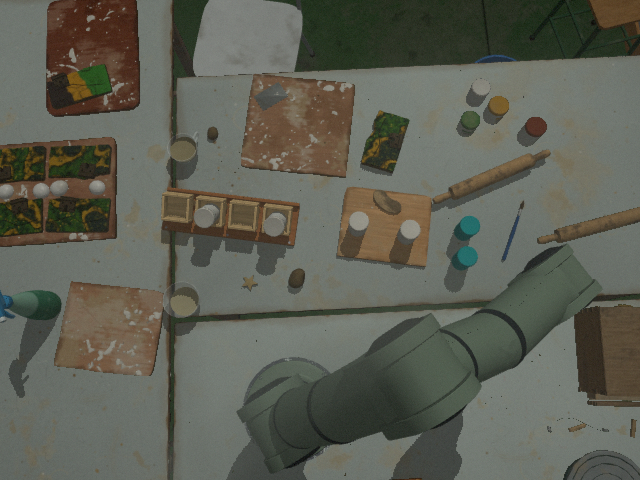

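View pics/side0.png

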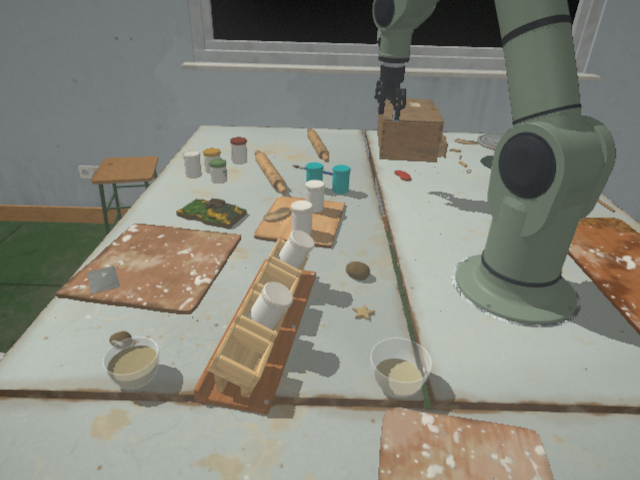

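Top view: rack pockets from the left at (177,208) empty, (205,215) pot, (242,213) empty, (275,222) pot. The side view agrees. Candidates for "spare pot": white lids at (358,222) and (409,230) on the beige board, which I choose. Not these: the white pot off the board at (480,88), the turquoise look-alikes at (468,228) and (465,257), and the rack pots at (205,215) and (275,222).

```bash
cat > h.py <<'E'
import numpy as np,cv2
from workcell import optics
def cam(n):
    c=optics.camera_info(n); R=cv2.Rodrigues(np.array(c["rvec"]))[0]; t=np.array(c["tvec"]); return c,R,t
def pts(n,d):
    c,R,t=cam(n); v,u=np.mgrid[0:480,0:640]
    P=np.stack([(u-c["cx"])/c["fx"]*d,(v-c["cy"])/c["fy"]*d,d],-1)
    return (P-t)@R
def ray(n,u,v,z):
    c,R,t=cam(n); r=R.T@np.array([(u-c["cx"])/c["fx"],(v-c["cy"])/c["fy"],1]); o=-R.T@t
    return o+r*(z-o[2])/r[2]
def proj(n,P):
    c,R,t=cam(n); q=R@np.array(P)+t; return c["fx"]*q[0]/q[2]+c["cx"],c["fy"]*q[1]/q[2]+c["cy"]
E
python3 - <<'E'
from h import *
a=np.load("top0.npz");p,d=a["p"],a["d"];P=pts("top",d)
hsv=cv2.cvtColor(p,cv2.COLOR_RGB2HSV)
w=((hsv[...,1]<45)&(hsv[...,2]>150)).astype(np.uint8)
for nm,(u,v) in dict(s1=(358,222),s2=(409,230),p2=(205,215),p4=(275,222)).items():
    m=np.zeros_like(w); m[v-22:v+22,u-22:u+22]=1
    top=m*((P[...,2]>.085)) *(d>0)
    Q=P[top>0]; z=np.median(Q[:,2])
    if nm[0]=='s':
        mm=m*(P[...,2]>z-.008)*(d>0)
        c,_=cv2.findContours(mm.astype(np.uint8),0,1);c=max(c,key=cv2.contourArea);e=cv2.fitEllipse(c)
        print(nm,z,e,ray("top",*e[0],.097))
    else: print(nm,Q.mean(0),len(Q))
# plinth
s=(hsv[...,0]<14)&(hsv[...,1]>110); m=np.zeros_like(w); m[180:250,158:303]=1
s=(s&(m>0)).astype(np.uint8)
m3=m*(P[...,2]>.008)*(d>0); 
c,_=cv2.findContours(m3.astype(np.uint8),0,1);c=max(c,key=cv2.contourArea);r=cv2.minAreaRect(c);print("rack rect",r,cv2.boxPoints(r).tolist())
for q in cv2.boxPoints(r): print(ray("top",*q,.014))
print("table z",np.median(P[300,200:240,2]),"board",np.median(P[245:255,370:390,2]))
big=np.hstack([cv2.resize(p[175:255,150:310],None,fx=4,fy=4,interpolation=2)])
big2=cv2.resize(p[175:280,330:490],None,fx=4,fy=4,interpolation=2)
cv2.imwrite("pics/crop.png",cv2.resize(np.vstack([big,big2]),(520,600))[:,:,::-1])
E
```

```text
s1 0.094955837713446 ((358.4532470703125, 221.06021118164062), (19.3306884765625, 19.572898864746094), 69.0079116821289) [ 0.51848205 -0.21546342  0.097     ]
s2 0.09517449349794595 ((409.5765380859375, 229.43228149414062), (19.422958374023438, 19.697294235229492), 134.8289337158203) [ 0.48601355 -0.36103895  0.097     ]
p2 [0.56788836 0.22438461 0.11568066] 717
p4 [0.53181346 0.02847646 0.11692323] 672
rack rect ((228.6868896484375, 215.80015563964844), (137.702880859375, 44.071434020996094), 6.546289920806885) [[157.77215576171875, 229.8427276611328], [162.79656982421875, 186.0586395263672], [299.60162353515625, 201.75758361816406], [294.57720947265625, 245.5416717529297]]
[0.54353229 0.39086861 0.014     ]
[0.68257939 0.37731975 0.014     ]
[ 0.60999175 -0.04440098  0.014     ]
[ 0.47323177 -0.02365099  0.014     ]
table z -0.00036184557590842876 board 0.008713691031838723
```

View pics/crop.png

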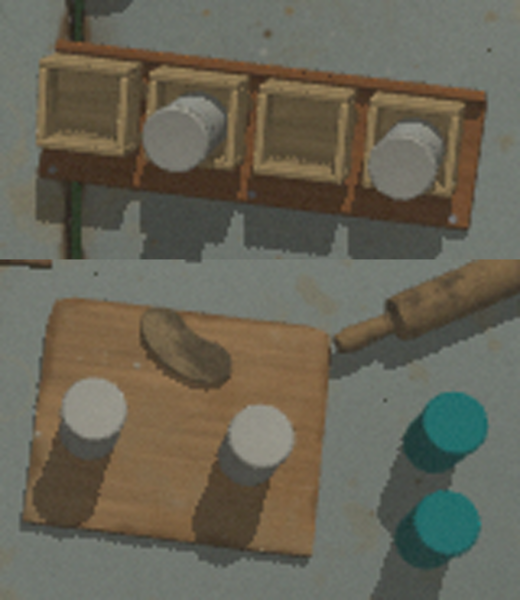

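The crop confirms pockets 1 and 3 are empty, with pots in pockets 2 and 4. The two white lids on the beige board are the spares, with the rib behind them. Next I fit the pocket frames.

```bash
python3 - <<'E'
from h import *
a=np.load("top0.npz");P=pts("top",a["d"])
for n,(u,v) in dict(p1=(177.7,205.8),p3=(243.2,215)).items():
    u,v=int(u),int(v)
    F=P[v-7:v+8,u-8:u+9].reshape(-1,3)
    m=F.mean(0);
    for _ in range(3):
        c=F.mean(0); nn=np.linalg.svd(F-c)[2][2]; nn*=np.sign(nn[2]); r=(F-c)@nn; F=F[abs(r)<.004]
    print(n,"floor",c,"n",nn,"tilt",np.degrees(np.arccos(nn[2])),"dir",np.degrees(np.arctan2(nn[1],nn[0])),r.std(),len(F))
    # box frame with assumed tilt
    Q=P[v-30:v+31,u-30:u+31].reshape(-1,3)
    best=None
    for psi in np.radians(np.arange(-14,-4,.5)):
        x=np.array([np.cos(psi),np.sin(psi),0]);y=np.array([-np.sin(psi),np.cos(psi),0]);t=np.radians(25)
        X=x*np.cos(t)+np.array([0,0,np.sin(t)]);Z=-x*np.sin(t)+np.array([0,0,np.cos(t)])
        q=np.stack([(Q-c)@X,(Q-c)@y,(Q-c)@Z],1)
        k=q[(q[:,2]>.024)&(q[:,2]<.040)&(abs(q[:,0])<.055)&(abs(q[:,1])<.055)]
        r=cv2.minAreaRect(k[:,:2].astype(np.float32)*1000)
        e=np.percentile(k[:,0],[1,99]).tolist()+np.percentile(k[:,1],[1,99]).tolist()
        s=(e[1]-e[0])+(e[3]-e[2])
        if best is None or s<best[0]: best=(s,np.degrees(psi),np.round(e,4),len(k),r,np.median(k[:,2]),c+X*(e[0]+e[1])/2+y*(e[2]+e[3])/2)
    print(best)
E
```

```text
p1 floor [0.58597936 0.30198163 0.12322063] n [ 0.95839698 -0.01880967  0.28481825] tilt 73.45201540516852 dir -1.1243529025674537 0.002292847240948242 49Traceback (most recent call last):
  File "<stdin>", line 19, in <module>
    return _quantile_unchecked(
        a, q, axis, out, overwrite_input, method, keepdims, weights)
    return _ureduce(a,
                    func=_quantile_ureduce_func,
    ...<5 lines>...
                    overwrite_input=overwrite_input,
                    method=method)
    r = func(a, **kwargs)
    result = _quantile(arr,
                       quantiles=q,
    ...<2 lines>...
                       out=out,
                       weights=wgt)
    slices_having_nans = np.isnan(arr[-1, ...])
                                  ~~~^^^^^^^^^
IndexError: index -1 is out of bounds for axis 0 with size 0
```

```bash
python3 - <<'E'
from h import *
np.set_printoptions(linewidth=220)
a=np.load("top0.npz");P=pts("top",a["d"])
print((P[184:236:2,158:262:3,2]*1000).round().astype(int))
b=np.load("side0.npz");p=b["p"];
cv2.imwrite("pics/sc.png",cv2.resize(p[220:420,180:340],None,fx=3,fy=3,interpolation=2)[:,:,::-1])
E
```

```text
[[  -1    0   -2   -3   -5 -782   -3   -6   -5    2   -7    6   -4   -2    3   -1   -4   -1   -1  -11   -4    0    4    1   -4    5   -1    2   -3   -3   -5    3    1   -5   -1]
 [  -5   -5    2   -1    4 -779    3    4   -8    7   -6   -7   -8   -3    8    3    5    7   -4   -3   -3   -1    2    2    1    0    4    2   -6    5   -2   -6   -7    5   -2]
 [   4    1    2   30   34   29   35   -5   -5    2   -1    4  -10   -6   -8    5   -1   -6   -2    2   -2   -2    6   -3   -1    3   -1   -3    1    0   -3    2    1    0    1]
 [   1   -1    2   25   28   32   31   35   36   33   30   36   27    0    0   -2   -5    0    4   -1    1    5   -2   -3   -8   -6   -2   -9    0    0   -2   -9   -7    6   -1]
 [   2   -4   90   86   79   70   68   26   27   31   28   39   25   28   31   35   29   28    6   -2   -2    8    3    3  -12   -5   -1    1   -4   -1    3    8   -2   -5   -6]
 [   0    5  103  109  109  101   98   96   92   83   75   73   25   29   27   26   34   34   30   28   32   30   26   30    0   -2   -1   -5    3    0   -1   -3    0   -3   -6]
 [   5   -4  100   77   98   97 
[... 2828 characters left out ...]
  18    7   14   14   16   16   17   10   10   13   14   17   19    6   10   13   11   12   16   10    9   16   76   69   71   68   68   64   76   72   73   39   14]
 [  -5   -3    0    5    3   13   19    7    7   11   13   13    6    7   11    4   18   13   12   13    9   21   23   10   17   24   14   10    4   73   75   71   74   17   16]
 [   1   -4   -3    1   -7 -790   -2   -2   -9    5   10   11   19    4   13    7   12   11   15   12   10    8   16   13   19   14   17   20   14   13    9   14   17   12    9]
 [  -6   -6    2    3   -8 -783    3    2   -4    4    6    5    5    0    8   18   14   12   14   14    7   14    6   12   14   17   16   14    4    7   16   10   19   16   13]]
```

View pics/sc.png

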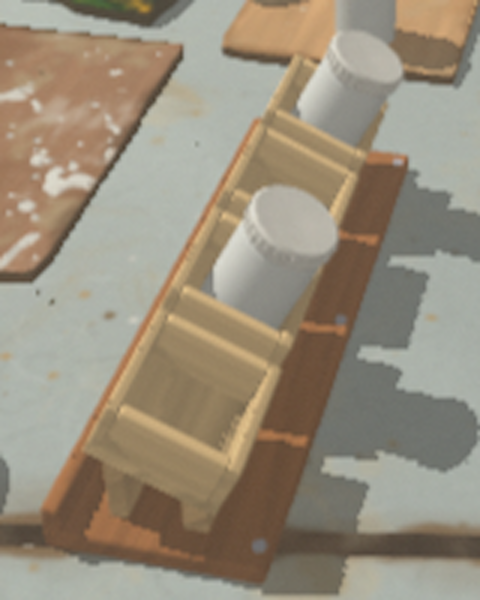

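The side crop agrees: pockets 1 and 3 are empty trays with their low wall toward the robot. Depth has about 4 mm of noise and a few outliers, so I refit with a fixed tilt.

```bash
python3 - <<'E'
from h import *
a=np.load("top0.npz");P=pts("top",a["d"])
t=np.radians(25)
def fr(psi):
    x=np.array([np.cos(psi),np.sin(psi),0]);y=np.array([-np.sin(psi),np.cos(psi),0]);z=np.array([0,0,1.])
    return np.array([x*np.cos(t)+z*np.sin(t),y,-x*np.sin(t)+z*np.cos(t)])
C={}
# yaw from the lip/plinth back edge: pixels z in 20..45
s=P[180:250,158:303].reshape(-1,3);
# back outer edge: colmn-wise first row with z>18
e=[]
for u in range(170,296):
    col=P[180:215,u,2]; k=np.where((col>.018)&(col<.2))[0]
    if len(k) and col[k[0]]<.045: e.append(ray("top",u,180+k[0]-.5,.046)[:2])
l=cv2.fitLine(np.array(e,np.float32),cv2.DIST_HUBER,0,.01,.01).ravel();print("lip dir psi",np.degrees(np.arctan(-l[0]/l[1])),len(e))
for n,(u,v) in dict(p1=(178,206),p3=(243,215)).items():
    Q=P[v-30:v+31,u-30:u+31].reshape(-1,3);Q=Q[(Q[:,2]>-.05)&(Q[:,2]<.2)]
    F=P[v-5:v+8,u-7:u+7].reshape(-1,3);F=F[(F[:,2]>.03)&(F[:,2]<.085)];c=np.median(F,0)
    for psi in np.radians([-9,-10,-11]):
        A=fr(psi); c2=c+A[2]*np.median((F-c)@A[2])
        q=(Q-c2)@A.T
        k=q[(q[:,2]>.022)&(q[:,2]<.042)&(abs(q[:,0])<.06)&(abs(q[:,1])<.05)]
        zr=np.median(k[:,2]);e=np.percentile(k[:,0],[2,98]).tolist()+np.percentile(k[:,1],[2,98]).tolist()
        r=cv2.minAreaRect((k[:,:2]*1000).astype(np.float32))
        print(n,np.degrees(psi),np.round(e,4),len(k),"rim z",zr,r[1:], "ctr",c2+A[0]*(e[0]+e[1])/2+A[1]*(e[2]+e[3])/2)
E
```

```text
lip dir psi -10.14054 126
p1 -9.0 [-0.0385  0.0432 -0.0429  0.0389] 323 rim z 0.02995061559353461 ((84.68961334228516, 84.731689453125), 88.04608154296875) ctr [0.6015796  0.31687916 0.05865685]
p1 -10.0 [-0.0383  0.043  -0.0432  0.0387] 323 rim z 0.03005857328060089 ((84.6788330078125, 84.74072265625), 88.9316635131836) ctr [0.60153082 0.31659736 0.05858927]
p1 -11.0 [-0.0383  0.0433 -0.0432  0.0385] 322 rim z 0.030057430695178855 ((84.65499114990234, 84.75581359863281), 89.80256652832031) ctr [0.60163116 0.31647917 0.05861819]
p3 -9.0 [-0.0344  0.0466 -0.0457  0.0355] 321 rim z 0.030701651122919317 ((84.19100189208984, 84.38311767578125), 89.0937271118164) ctr [0.5671834  0.1200654  0.05849978]
p3 -10.0 [-0.0342  0.0465 -0.0459  0.0356] 321 rim z 0.030699987228867267 ((84.38330078125, 84.16484832763672), 0.0004942624364048243) ctr [0.56704887 0.11991234 0.0584991 ]
p3 -11.0 [-0.0344  0.0464 -0.0459  0.0357] 321 rim z 0.030707469082870927 ((84.38312530517578, 84.13445281982422), 0.9063788056373596) ctr [0.56683006 0.11993746 0.05847998]
```

```bash
cat > g.py <<'E'
import numpy as np
from scipy.spatial.transform import Rotation as Ro
from workcell import monitor
PSI=np.radians(-10);x=np.array([np.cos(PSI),np.sin(PSI),0]);YR=np.array([-np.sin(PSI),np.cos(PSI),0]);z=np.array([0,0,1.])
t=np.radians(25);XP=x*np.cos(t)+z*np.sin(t);ZP=-x*np.sin(t)+z*np.cos(t)
DOWN=np.stack([YR,x,-z],1);TILT=np.stack([YR,XP,-ZP],1)
S1=np.array([.5185,-.2155,.011]);S2=np.array([.486,-.361,.011]);P1=np.array([.6016,.3166,.0575]);P3=np.array([.567,.1199,.0575])
def plan(pos,R=None):
    s=monitor.observe();C=Ro.from_euler("xyz",s["tool_rot"]).as_matrix()
    R=C if R is None else R
    print("t",round(s["clock"],2),"pos",s["position"].round(4),"rpy",np.degrees(s["tool_rot"]).round(1),"F",s["force"].round(1),"w",round(s["grip_width"],4),"ff",round(s["finger_force"],1),"q",s["qpos"].round(2))
    print("lin/0.1",(C.T@(np.array(pos)-s["position"])/.1).round(3),"rot/120",(np.degrees(Ro.from_matrix(C.T@R).as_rotvec())/120).round(3))
E
python3 -c "
from g import *
plan([.5185,-.2155,.20],DOWN)
plan(S2+[0,0,.19],DOWN)"
```

```text
t 0.1 pos [ 0.2603 -0.5679  0.2308] rpy [-179.9    0.    24.6] F [-0.5  0.7  0.2] w 0.0857 ff 0.0 q [ 1.07  0.52 -0.04  1.6   0.02  1.02 -0.11]
lin/0.1 [ 3.816 -2.127  0.31 ] rot/120 [-0.    -0.    -0.461]
t 0.1 pos [ 0.2603 -0.5679  0.2308] rpy [-179.9    0.    24.6] F [-0.5  0.7  0.2] w 0.0857 ff 0.0 q [ 1.07  0.52 -0.04  1.6   0.02  1.02 -0.11]
lin/0.1 [ 2.914 -0.94   0.299] rot/120 [-0.    -0.    -0.461]
```

apply_moves(linear=[[0.19,-0.106,0],[0.38,-0.212,0],[0.57,-0.318,0],[0.76,-0.424,0],[0.95,-0.53,0]], delta_rot=[[0,0,0],[0,0,0],[0,0,0],[0,0,0],[0,0,0]], gripper=1, force=30)

```text
clock: 0.52
position: [0.3251, -0.4794, 0.231]
tool_rot: [-3.141, 0.0, 0.43]
force: [-0.1, -0.6, 0.5]
grip_width: 0.0855
finger_force: 0.0
```

apply_moves(linear=[[0.19,-0.106,0],[0.38,-0.212,0],[0.57,-0.318,0],[0.76,-0.424,0],[0.95,-0.53,0]], delta_rot=[[0,0,0],[0,0,0],[0,0,0],[0,0,0],[0,0,0]])

```text
clock: 0.93
position: [0.3894, -0.3916, 0.2311]
tool_rot: [-3.141, 0.0, 0.43]
force: [0.6, 0.1, 0.0]
grip_width: 0.0854
finger_force: 0.0
```

apply_moves(linear=[[0.19,-0.106,0],[0.38,-0.212,0],[0.57,-0.318,0],[0.76,-0.424,0],[0.95,-0.53,0]], delta_rot=[[0,0,-0.05],[0,0,-0.1],[0,0,-0.15],[0,0,-0.2],[0,0,-0.25]])

```text
clock: 1.35
position: [0.4536, -0.3039, 0.2311]
tool_rot: [-3.141, 0.0, 0.959]
force: [0.3, -1.1, 0.5]
grip_width: 0.0854
finger_force: 0.0
```

```bash
python3 -c "
from g import *
plan(S1+[0,0,.16],DOWN)"
```

```text
t 1.35 pos [ 0.4536 -0.3039  0.2311] rpy [-180.     0.    54.9] F [ 0.3 -1.1  0.5] w 0.0854 ff 0.0 q [ 0.66  0.4  -0.24  1.8   0.11  0.95 -0.24]
lin/0.1 [1.096 0.023 0.601] rot/120 [-0.    -0.    -0.209]
```

apply_moves(linear=[[0.25,0,0.12],[0.5,0,0.24],[0.75,0,0.36],[1,0.02,0.48],[1,0.02,0.6]], delta_rot=[[0,0,-0.05],[0,0,-0.1],[0,0,-0.15],[0,0,-0.2],[0,0,-0.209]])

```text
clock: 1.77
position: [0.5155, -0.22, 0.1706]
tool_rot: [3.14, -0.002, 1.403]
force: [0.2, 0.2, -0.1]
grip_width: 0.0854
finger_force: 0.0
```

```bash
python3 - <<'E'
from g import *
from h import *
plan(S1+[0,0,.035],DOWN)
p,d=optics.grab_frame("side"); 
for S in(S1,S2): print(proj("side",S+[0,0,.086]))
cv2.imwrite("pics/a.png",cv2.resize(p[130:270,230:400],None,fx=3.5,fy=3.5,interpolation=2)[:,:,::-1])
E
```

```text
t 1.77 pos [ 0.5155 -0.22    0.1706] rpy [ 1.799e+02 -1.000e-01  8.040e+01] F [ 0.2  0.2 -0.1] w 0.0854 ff 0.0 q [ 0.55  0.51 -0.35  1.82  0.22  0.85 -0.07]
lin/0.1 [0.046 0.021 1.247] rot/120 [ 0.001 -0.001  0.003]
(np.float64(302.5747856508366), np.float64(203.15993556164034))
(np.float64(315.6216254908344), np.float64(182.08121354983646))
```

View pics/a.png

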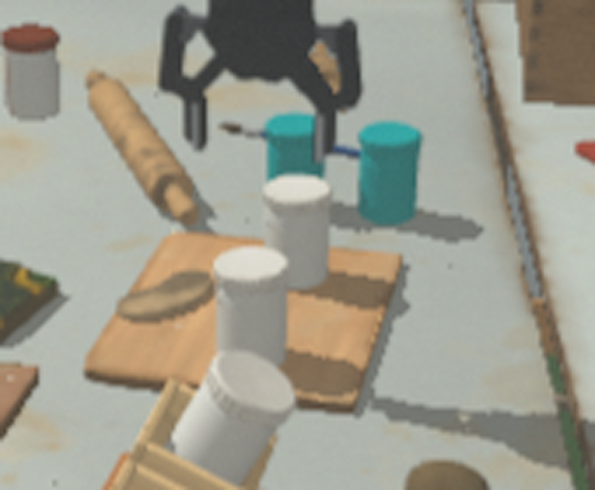

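The side crop shows the open gripper straddling above spare_1, whose lid is at about (302,204) in the full frame, in line with the projection. Descending.

apply_moves(linear=[[0.046,0.021,0.15],[0.046,0.021,0.3],[0.046,0.021,0.45],[0.046,0.021,0.6],[0.046,0.021,0.7]], delta_rot=[[0,0,0],[0,0,0],[0,0,0],[0,0,0],[0,0,0]])

```text
clock: 2.23
position: [0.5148, -0.221, 0.1002]
tool_rot: [-3.14, 0.0, 1.389]
force: [0.7, -0.3, 0.9]
grip_width: 0.0853
finger_force: 0.0
```

apply_moves(linear=[[0,0,0.15],[0,0,0.3],[0,0,0.42],[0,0,0.545],[0,0,0.545]], delta_rot=[[0,0,0],[0,0,0],[0,0,0],[0,0,0],[0,0,0]])

```text
clock: 2.65
position: [0.5146, -0.2203, 0.0448]
tool_rot: [-3.139, -0.0, 1.391]
force: [-0.7, -1.0, 0.2]
grip_width: 0.0857
finger_force: 0.0
```

apply_moves(linear=[[0,0,0],[0,0,0],[0,0,0],[0,0,0],[0,0,0]], delta_rot=[[0,0,0],[0,0,0],[0,0,0],[0,0,0],[0,0,0]], gripper=-1, force=25)

```text
clock: 3.07
position: [0.5162, -0.2205, 0.0476]
tool_rot: [3.14, 0.0, 1.391]
force: [-0.6, 0.7, 6.5]
grip_width: 0.0553
finger_force: 25.9
```

apply_moves(linear=[[0,0,0],[0,0,0],[0,0,0],[0,0,0],[0,0,0]], delta_rot=[[0,0,0],[0,0,0],[0,0,0],[0,0,0],[0,0,0]])

```text
clock: 3.48
position: [0.5161, -0.2205, 0.0475]
tool_rot: [3.14, 0.0, 1.391]
force: [-0.3, -1.0, 7.5]
grip_width: 0.0556
finger_force: 25.8
```

```bash
python3 - <<'E'
from g import *
plan(S1+[0,0,.035])
plan(P1+ZP*.16,DOWN)
E
```

```text
t 3.48 pos [ 0.5161 -0.2205  0.0475] rpy [179.9   0.   79.7] F [-0.3 -1.   7.5] w 0.0556 ff 25.8 q [ 0.49  0.69 -0.28  1.89  0.31  0.6  -0.16]
lin/0.1 [0.054 0.014 0.015] rot/120 [0. 0. 0.]
t 3.48 pos [ 0.5161 -0.2205  0.0475] rpy [179.9   0.   79.7] F [-0.3 -1.   7.5] w 0.0556 ff 25.8 q [ 0.49  0.69 -0.28  1.89  0.31  0.6  -0.16]
lin/0.1 [ 5.433 -0.794 -1.552] rot/120 [ 0.001  0.    -0.003]
```

apply_moves(linear=[[0,0,-0.1],[0,0,-0.25],[0,0,-0.5],[0,0,-0.75],[0,0,-1]], delta_rot=[[0,0,0],[0,0,0],[0,0,0],[0,0,0],[0,0,0]])

```text
clock: 3.9
position: [0.5154, -0.2202, 0.1486]
tool_rot: [-3.141, -0.0, 1.391]
force: [-0.3, 0.6, -0.6]
grip_width: 0.0555
finger_force: 27.0
```

apply_moves(linear=[[0.1,-0.03,-0.25],[0.3,-0.06,-0.5],[0.5,-0.09,-0.75],[0.75,-0.12,-1],[1,-0.15,-1]], delta_rot=[[0,0,0],[0,0,0],[0,0,0],[0,0,0],[0,0,0]])

```text
clock: 4.32
position: [0.5201, -0.1186, 0.252]
tool_rot: [3.135, 0.0, 1.39]
force: [-0.1, -1.1, -0.5]
grip_width: 0.0557
finger_force: 27.0
```

```bash
python3 - <<'E'
from g import *
from h import *
plan(P1+ZP*.17,DOWN)
p,d=optics.grab_frame("side"); cv2.imwrite("pics/b.png",p[40:440,160:560,::-1])
E
```

```text
t 4.32 pos [ 0.5201 -0.1186  0.252 ] rpy [179.6   0.   79.7] F [-0.1 -1.1 -0.5] w 0.0557 ff 27.0 q [ 0.42  0.37 -0.39  1.81  0.17  0.99 -0.23]
lin/0.1 [ 4.423 -0.7    0.398] rot/120 [ 0.003  0.    -0.003]
```

View pics/b.png

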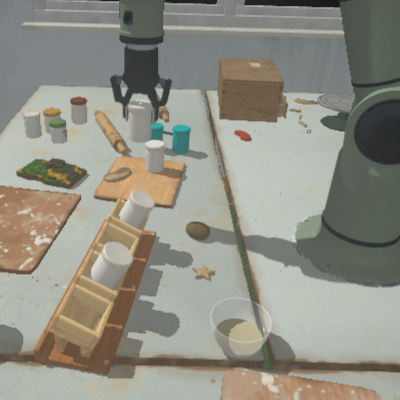

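The pot is held upright, clear of everything (about (300,160) in the full frame). Travelling to pocket 1.

apply_moves(linear=[[0.2,-0.03,0],[0.4,-0.06,0],[0.6,-0.1,0],[0.8,-0.13,0],[1,-0.17,0]], delta_rot=[[0,0,0],[0,0,0],[0,0,0],[0,0,0],[0,0,0]])

```text
clock: 4.78
position: [0.5196, -0.017, 0.2473]
tool_rot: [3.142, 0.0, 1.391]
force: [0.9, 1.0, -0.7]
grip_width: 0.0561
finger_force: 27.0
```

apply_moves(linear=[[0.2,-0.03,0],[0.4,-0.06,0],[0.6,-0.1,0],[0.8,-0.13,0],[1,-0.17,0]], delta_rot=[[0,0,0],[0,0,0],[0,0,0],[0,0,0],[0,0,0]])

```text
clock: 5.2
position: [0.5207, 0.0843, 0.2472]
tool_rot: [-3.142, 0.0, 1.391]
force: [1.7, 0.7, -1.8]
grip_width: 0.0556
finger_force: 27.0
```

apply_moves(linear=[[0.2,-0.03,0],[0.4,-0.06,0],[0.6,-0.1,0],[0.8,-0.13,0],[1,-0.17,0]], delta_rot=[[0,0,0],[0,0,0],[0,0,0],[0,0,0],[0,0,0]])

```text
clock: 5.62
position: [0.5219, 0.1857, 0.2472]
tool_rot: [-3.142, 0.0, 1.391]
force: [0.6, 0.4, -1.3]
grip_width: 0.056
finger_force: 27.0
```

apply_moves(linear=[[0.2,-0.03,0],[0.4,-0.06,0],[0.6,-0.1,0],[0.8,-0.13,0],[1,-0.17,0]], delta_rot=[[-0.04,0,0],[-0.08,0,0],[-0.12,0,0],[-0.16,0,0],[-0.208,0,0]])

```text
clock: 6.03
position: [0.5235, 0.2854, 0.2478]
tool_rot: [2.711, -0.001, 1.391]
force: [1.1, -0.7, -0.6]
grip_width: 0.0559
finger_force: 27.1
```

```bash
python3 - <<'E'
from g import *
plan(P1-YR*.005+ZP*.105,TILT)
E
```

```text
t 6.03 pos [0.5235 0.2854 0.2478] rpy [ 1.553e+02 -1.000e-01  7.970e+01] F [ 1.1 -0.7 -0.6] w 0.0559 ff 27.1 q [-0.52  0.35 -0.34  1.93  0.72  0.77 -1.51]
lin/0.1 [ 0.393 -0.154  0.978] rot/120 [-0.003  0.    -0.003]
```

apply_moves(linear=[[0.2,-0.08,0.1],[0.39,-0.15,0.3],[0.39,-0.15,0.5],[0.39,-0.15,0.6],[0.39,-0.15,0.6]], delta_rot=[[-0.003,0,-0.003],[-0.003,0,-0.003],[-0.003,0,-0.003],[-0.003,0,-0.003],[-0.003,0,-0.003]])

```text
clock: 6.45
position: [0.5415, 0.319, 0.184]
tool_rot: [2.71, 0.007, 1.395]
force: [-0.3, -0.2, -1.6]
grip_width: 0.0562
finger_force: 27.2
```

```bash
python3 - <<'E'
from g import *
from h import *
plan(P1-YR*.005+ZP*.036,TILT)
p,d=optics.grab_frame("top"); q,d2=optics.grab_frame("side")
a=cv2.resize(p[150:250,130:250],None,fx=4,fy=4,interpolation=2);b=cv2.resize(q[220:420,160:340],None,fx=2,fy=2,interpolation=2)
cv2.imwrite("pics/c.png",np.hstack([cv2.resize(a,(480,400)),b])[:,:,::-1])
s=monitor.observe()["position"]
# expected foot centre / top-lid centre pixels if the pot is held as assumed
f=s+YR*.005-ZP*.036
print([np.round(proj(n,f+ZP*h),1) for n in("top","side") for h in(0,.086)])
E
```

```text
t 6.45 pos [0.5415 0.319  0.184 ] rpy [155.3   0.4  79.9] F [-0.3 -0.2 -1.6] w 0.0562 ff 27.2 q [-0.59  0.49 -0.3   1.9   0.84  0.71 -1.65]
lin/0.1 [0.038 0.011 1.039] rot/120 [-0.002  0.003  0.001]
[array([167.1, 212.2]), array([155.9, 217.6]), array([263.2, 318.3]), array([284.5, 281.9])]
```

View pics/c.png

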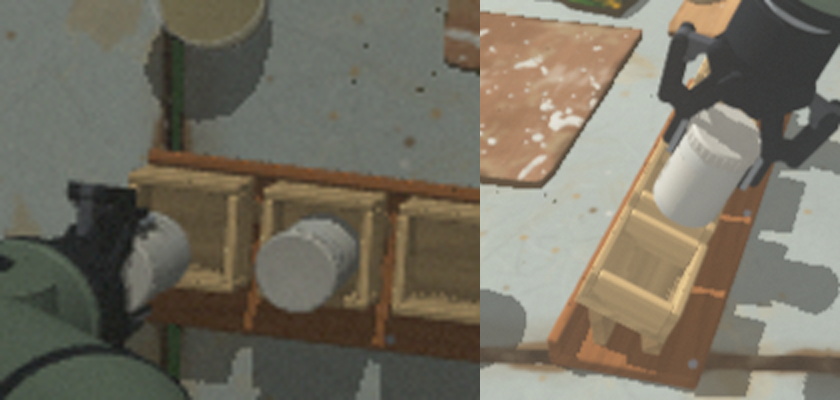

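Side crop: the pot hangs above pocket 1, foot centre about (263,319) in the full frame versus (263,318) expected; the top view agrees within 1 px. Inserting along the axis.

apply_moves(linear=[[0.035,0.01,0.15],[0.035,0.01,0.3],[0.035,0.01,0.45],[0.035,0.01,0.6],[0.035,0.01,0.6]], delta_rot=[[0,0,0],[0,0,0],[0,0,0],[0,0,0],[0,0,0]])

```text
clock: 6.97
position: [0.568, 0.3175, 0.1291]
tool_rot: [2.71, 0.006, 1.395]
force: [-0.5, -0.4, -2.8]
grip_width: 0.0556
finger_force: 27.2
```

```bash
python3 - <<'E'
from g import *
from h import *
plan(P1-YR*.005+ZP*.036,TILT)
q,d2=optics.grab_frame("side")
cv2.imwrite("pics/d.png",cv2.resize(q[240:420,170:330],None,fx=3,fy=3,interpolation=2)[:,:,::-1])
E
```

```text
t 6.97 pos [0.568  0.3175 0.1291] rpy [155.3   0.4  79.9] F [-0.5 -0.4 -2.8] w 0.0556 ff 27.2 q [-0.6   0.6  -0.25  1.89  0.93  0.63 -1.72]
lin/0.1 [0.003 0.001 0.429] rot/120 [-0.002  0.003  0.001]
```

View pics/d.png

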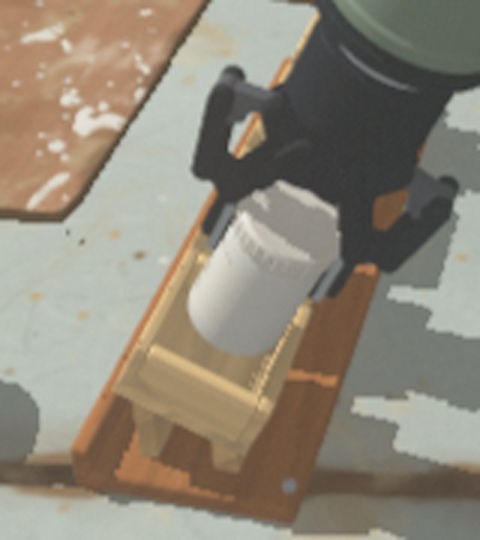

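The pot stands just over the pocket, centred between the high and low walls. Continuing down while checking the force.

apply_moves(linear=[[0,0,0.06],[0,0,0.12],[0,0,0.18],[0,0,0.24],[0,0,0.24]], delta_rot=[[0,0,0],[0,0,0],[0,0,0],[0,0,0],[0,0,0]])

```text
clock: 7.43
position: [0.5777, 0.317, 0.1089]
tool_rot: [2.709, 0.005, 1.396]
force: [-0.1, -0.6, -0.8]
grip_width: 0.056
finger_force: 27.2
```

```bash
python3 -c "
from g import *
plan(P1-YR*.005+ZP*.036,TILT)"
```

```text
t 7.43 pos [0.5777 0.317  0.1089] rpy [155.2   0.3  80. ] F [-0.1 -0.6 -0.8] w 0.056 ff 27.2 q [-0.6   0.63 -0.22  1.88  0.97  0.59 -1.75]
lin/0.1 [-0.011 -0.003  0.205] rot/120 [-0.002  0.002  0.001]
```

apply_moves(linear=[[-0.01,0,0.04],[-0.01,0,0.08],[-0.01,0,0.12],[-0.01,0,0.15],[-0.01,0,0.15]], delta_rot=[[0,0,0],[0,0,0],[0,0,0],[0,0,0],[0,0,0]])

```text
clock: 7.85
position: [0.5836, 0.3151, 0.0957]
tool_rot: [2.709, 0.004, 1.396]
force: [0.0, -0.2, -2.2]
grip_width: 0.0556
finger_force: 27.2
```

apply_moves(linear=[[0,0,0.01],[0,0,0.02],[0,0,0.03],[0,0,0.04],[0,0,0.04]], delta_rot=[[0,0,0],[0,0,0],[0,0,0],[0,0,0],[0,0,0]])

```text
clock: 8.27
position: [0.5853, 0.3153, 0.0929]
tool_rot: [2.709, 0.003, 1.396]
force: [-1.2, 0.0, 1.5]
grip_width: 0.0556
finger_force: 26.9
```

```bash
python3 -c "
from g import *
plan(P1-YR*.005+ZP*.036,TILT)"
```

```text
t 8.27 pos [0.5853 0.3153 0.0929] rpy [155.2   0.2  80. ] F [-1.2  0.   1.5] w 0.0556 ff 26.9 q [-0.61  0.66 -0.21  1.88  1.    0.57 -1.78]
lin/0.1 [-0.009 -0.006  0.027] rot/120 [-0.002  0.001  0.001]
```

apply_moves(linear=[[0,0,0.01],[0,0,0.02],[0,0,0.02],[0,0,0.02],[0,0,0.02]], delta_rot=[[0,0,0],[0,0,0],[0,0,0],[0,0,0],[0,0,0]])

```text
clock: 8.68
position: [0.5869, 0.3155, 0.0923]
tool_rot: [2.707, 0.002, 1.396]
force: [-3.6, -1.4, 15.7]
grip_width: 0.0555
finger_force: 23.0
```

```bash
python3 -c "
from g import *
plan(P1-YR*.005+ZP*.036,TILT)"
```

```text
t 8.68 pos [0.5869 0.3155 0.0923] rpy [1.551e+02 1.000e-01 8.000e+01] F [-3.6 -1.4 15.7] w 0.0555 ff 23.0 q [-0.61  0.67 -0.2   1.88  1.    0.57 -1.78]
lin/0.1 [-0.014 -0.018  0.016] rot/120 [-0.001  0.001  0.   ]
```

Foot is on the floor (about 16 N along the axis, height as computed). Releasing, then retreating along the axis.

apply_moves(linear=[[0,0,-0.01],[0,0,-0.01],[0,0,-0.01],[0,0,-0.01],[0,0,-0.01]], delta_rot=[[0,0,0],[0,0,0],[0,0,0],[0,0,0],[0,0,0]], gripper=0.8)

```text
clock: 9.1
position: [0.5856, 0.3149, 0.0916]
tool_rot: [2.709, 0.004, 1.396]
force: [1.0, 0.2, -0.0]
grip_width: 0.0765
finger_force: 0.0
```

apply_moves(linear=[[0,0,-0.05],[0,0,-0.1],[0,0,-0.2],[0,0,-0.35],[0,0,-0.5]], delta_rot=[[0,0,0],[0,0,0],[0,0,0],[0,0,0],[0,0,0]])

```text
clock: 9.52
position: [0.5644, 0.3189, 0.1382]
tool_rot: [2.709, 0.004, 1.396]
force: [-0.0, 0.1, 0.5]
grip_width: 0.0767
finger_force: 0.0
```

apply_moves(linear=[[0,0,-0.2],[0,0,-0.4],[0,0,-0.6],[0,0,-0.8],[0,0,-1]], delta_rot=[[0,0,0],[0,0,0],[0,0,0],[0,0,0],[0,0,0]])

```text
clock: 9.93
position: [0.5229, 0.3266, 0.2297]
tool_rot: [2.709, 0.003, 1.397]
force: [-0.9, 0.0, -0.4]
grip_width: 0.0767
finger_force: 0.0
```

```bash
python3 - <<'E'
from g import *
from h import *
plan(S2+[0,0,.24],DOWN)
q,d2=optics.grab_frame("side")
cv2.imwrite("pics/e.png",cv2.resize(q[130:420,150:400],None,fx=2,fy=2,interpolation=2)[:,:,::-1])
E
```

```text
t 9.93 pos [0.5229 0.3266 0.2297] rpy [155.2   0.2  80. ] F [-0.9  0.  -0.4] w 0.0767 ff 0.0 q [-0.59  0.42 -0.34  1.89  0.76  0.79 -1.59]
lin/0.1 [-6.836  0.832  0.175] rot/120 [0.207 0.002 0.001]
```

View pics/e.png

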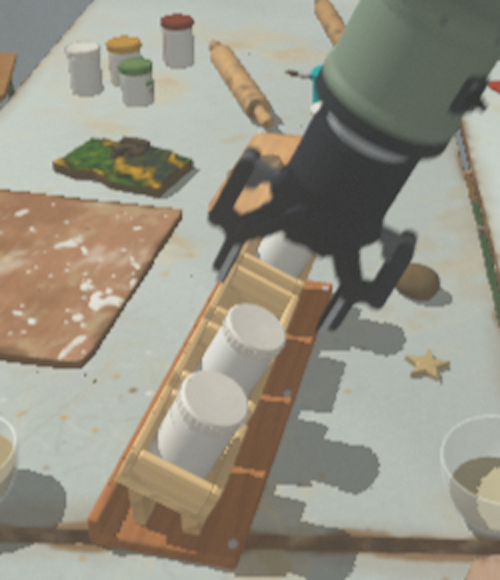

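Pot 1 sits in pocket 1, lid outward, tilted like its neighbours, and nothing else has moved. Now to spare_2.

apply_moves(linear=[[-0.2,0,-0.05],[-0.4,0,-0.1],[-0.6,0,-0.15],[-0.8,0,-0.2],[-1,0,-0.2]], delta_rot=[[0.04,0,0],[0.08,0,0],[0.12,0,0],[0.16,0,0],[0.207,0.002,0]])

```text
clock: 10.4
position: [0.4972, 0.2299, 0.2489]
tool_rot: [-3.139, -0.004, 1.4]
force: [0.7, -0.4, -0.8]
grip_width: 0.0767
finger_force: 0.0
```

apply_moves(linear=[[-0.2,0.02,0],[-0.4,0.04,0],[-0.6,0.06,0],[-0.8,0.08,0],[-1,0.1,0]], delta_rot=[[0,0,0],[0,0,0],[0,0,0],[0,0,0],[0,0,0]], gripper=1)

```text
clock: 10.82
position: [0.4902, 0.1285, 0.2471]
tool_rot: [-3.141, -0.001, 1.398]
force: [-0.3, 1.3, 1.1]
grip_width: 0.0852
finger_force: 0.0
```

apply_moves(linear=[[-0.2,0.02,0],[-0.4,0.04,0],[-0.6,0.06,0],[-0.8,0.08,0],[-1,0.1,0]], delta_rot=[[0,0,0],[0,0,0],[0,0,0],[0,0,0],[0,0,0]])

```text
clock: 11.23
position: [0.4828, 0.0284, 0.2471]
tool_rot: [-3.141, -0.001, 1.398]
force: [1.2, -0.4, -0.1]
grip_width: 0.0856
finger_force: 0.0
```

apply_moves(linear=[[-0.2,0.02,0],[-0.4,0.04,0],[-0.6,0.06,0],[-0.8,0.08,0],[-1,0.1,0]], delta_rot=[[0,0,0],[0,0,0],[0,0,0],[0,0,0],[0,0,0]])

```text
clock: 11.65
position: [0.4755, -0.0718, 0.2471]
tool_rot: [-3.142, -0.001, 1.398]
force: [-0.1, -0.5, -0.7]
grip_width: 0.0853
finger_force: 0.0
```

apply_moves(linear=[[-0.2,0.02,0],[-0.4,0.04,0],[-0.6,0.06,0],[-0.8,0.08,0],[-1,0.1,0]], delta_rot=[[0,0,0],[0,0,0],[0,0,0],[0,0,0],[0,0,0]])

```text
clock: 12.07
position: [0.4681, -0.172, 0.247]
tool_rot: [-3.142, -0.001, 1.398]
force: [0.0, 0.0, 0.5]
grip_width: 0.0854
finger_force: 0.0
```

apply_moves(linear=[[-0.2,0.02,0],[-0.4,0.04,0],[-0.6,0.06,0],[-0.8,0.08,0],[-1,0.1,0]], delta_rot=[[0,0,0],[0,0,0],[0,0,0],[0,0,0],[0,0,0]])

```text
clock: 12.48
position: [0.4608, -0.2722, 0.247]
tool_rot: [-3.142, -0.001, 1.398]
force: [-0.7, 0.7, -0.8]
grip_width: 0.0855
finger_force: 0.0
```

```bash
python3 - <<'E'
from g import *
plan(S2+[0,0,.14],DOWN)
E
```

```text
t 12.48 pos [ 0.4608 -0.2722  0.247 ] rpy [-180.    -0.    80.1] F [-0.7  0.7 -0.8] w 0.0855 ff 0.0 q [ 0.67  0.38 -0.32  1.81  0.14  0.98  0.12]
lin/0.1 [-0.832  0.401  0.96 ] rot/120 [-0.    -0.     0.001]
```

apply_moves(linear=[[-0.25,0.1,0.15],[-0.5,0.2,0.3],[-0.7,0.3,0.45],[-0.83,0.4,0.6],[-0.83,0.4,0.6]], delta_rot=[[0,0,0],[0,0,0],[0,0,0],[0,0,0],[0,0,0]])

```text
clock: 12.9
position: [0.4854, -0.3621, 0.1838]
tool_rot: [-3.139, -0.001, 1.395]
force: [-0.4, 0.4, -0.9]
grip_width: 0.085
finger_force: 0.0
```

```bash
python3 - <<'E'
from g import *
plan(S2+[0,0,.035],DOWN)
E
```

```text
t 12.9 pos [ 0.4854 -0.3621  0.1838] rpy [-1.798e+02 -1.000e-01  7.990e+01] F [-0.4  0.4 -0.9] w 0.085 ff 0.0 q [ 0.73  0.56 -0.27  1.69  0.18  0.93  0.21]
lin/0.1 [0.01  0.008 1.378] rot/120 [-0.001 -0.001 -0.   ]
```

apply_moves(linear=[[0,0.01,0.15],[0.01,0.01,0.35],[0.01,0.01,0.55],[0.01,0.01,0.7],[0.01,0.01,0.8]], delta_rot=[[0,0,0],[0,0,0],[0,0,0],[0,0,0],[0,0,0]])

```text
clock: 13.32
position: [0.4869, -0.3584, 0.1057]
tool_rot: [-3.14, -0.001, 1.398]
force: [0.2, -0.6, 0.5]
grip_width: 0.0858
finger_force: 0.0
```

apply_moves(linear=[[0,0,0.15],[0,0,0.3],[0,0,0.45],[0,0,0.56],[0,0,0.56]], delta_rot=[[0,0,0],[0,0,0],[0,0,0],[0,0,0],[0,0,0]])

```text
clock: 13.73
position: [0.4865, -0.3585, 0.0489]
tool_rot: [-3.139, -0.002, 1.398]
force: [-0.5, -1.0, -0.3]
grip_width: 0.0854
finger_force: 0.0
```

```bash
python3 - <<'E'
from g import *
plan(S2+[0,0,.035],DOWN)
E
```

```text
t 13.73 pos [ 0.4865 -0.3585  0.0489] rpy [-1.799e+02 -1.000e-01  8.010e+01] F [-0.5 -1.  -0.3] w 0.0854 ff 0.0 q [ 0.69  0.74 -0.23  1.77  0.25  0.67  0.15]
lin/0.1 [-0.026 -0.001  0.029] rot/120 [-0.001 -0.001  0.001]
```

apply_moves(linear=[[-0.025,0,0.02],[-0.025,0,0.04],[-0.025,0,0.04],[-0.025,0,0.04],[-0.025,0,0.04]], delta_rot=[[0,0,0],[0,0,0],[0,0,0],[0,0,0],[0,0,0]])

```text
clock: 14.15
position: [0.4869, -0.362, 0.0467]
tool_rot: [-3.141, -0.0, 1.397]
force: [-0.0, -0.6, -0.1]
grip_width: 0.0849
finger_force: 0.0
```

apply_moves(linear=[[0,0,0],[0,0,0],[0,0,0],[0,0,0],[0,0,0]], delta_rot=[[0,0,0],[0,0,0],[0,0,0],[0,0,0],[0,0,0]], gripper=-1, force=25)

```text
clock: 14.57
position: [0.4869, -0.3619, 0.0464]
tool_rot: [-3.141, -0.0, 1.397]
force: [0.6, -0.6, 5.3]
grip_width: 0.0558
finger_force: 25.6
```

apply_moves(linear=[[0,0,0],[0,0,0],[0,0,0],[0,0,0],[0,0,0]], delta_rot=[[0,0,0],[0,0,0],[0,0,0],[0,0,0],[0,0,0]])

```text
clock: 14.98
position: [0.4868, -0.362, 0.0465]
tool_rot: [-3.141, -0.0, 1.397]
force: [-0.8, -0.1, 5.7]
grip_width: 0.0559
finger_force: 25.6
```

```bash
python3 - <<'E'
from g import *
plan(S2+[0,0,.035],DOWN)
plan(P3+ZP*.17,DOWN)
E
```

```text
t 14.98 pos [ 0.4868 -0.362   0.0465] rpy [-180.   -0.   80.] F [-0.8 -0.1  5.7] w 0.0559 ff 25.6 q [ 0.7   0.74 -0.23  1.77  0.25  0.66  0.15]
lin/0.1 [ 0.008 -0.01   0.005] rot/120 [-0. -0.  0.]
t 14.98 pos [ 0.4868 -0.362   0.0465] rpy [-180.   -0.   80.] F [-0.8 -0.1  5.7] w 0.0559 ff 25.6 q [ 0.7   0.74 -0.23  1.77  0.25  0.66  0.15]
lin/0.1 [ 4.886 -0.762 -1.65 ] rot/120 [-0. -0.  0.]
```

Pot centred in the grip (width 55.9 mm). Lifting and travelling to pocket 3.

apply_moves(linear=[[0,0,-0.1],[0,0,-0.25],[0,0,-0.5],[0,0,-0.75],[0,0,-1]], delta_rot=[[0,0,0],[0,0,0],[0,0,0],[0,0,0],[0,0,0]])

```text
clock: 15.4
position: [0.4864, -0.3617, 0.1477]
tool_rot: [-3.14, -0.001, 1.397]
force: [-0.6, 0.2, -0.7]
grip_width: 0.0554
finger_force: 26.9
```

apply_moves(linear=[[0.1,-0.03,-0.25],[0.3,-0.06,-0.5],[0.5,-0.09,-0.75],[0.75,-0.12,-1],[1,-0.15,-1]], delta_rot=[[0,0,0],[0,0,0],[0,0,0],[0,0,0],[0,0,0]])

```text
clock: 15.82
position: [0.4906, -0.2606, 0.2512]
tool_rot: [3.137, 0.001, 1.396]
force: [0.6, -0.5, -1.0]
grip_width: 0.0554
finger_force: 26.8
```

apply_moves(linear=[[0.2,-0.04,0],[0.4,-0.08,0],[0.6,-0.12,0],[0.8,-0.16,0],[1,-0.2,0]], delta_rot=[[0,0,0],[0,0,0],[0,0,0],[0,0,0],[0,0,0]])

```text
clock: 16.23
position: [0.4865, -0.1579, 0.2469]
tool_rot: [-3.141, -0.0, 1.397]
force: [-0.7, 1.1, -1.3]
grip_width: 0.0555
finger_force: 26.8
```

apply_moves(linear=[[0.2,-0.04,0],[0.4,-0.08,0],[0.6,-0.12,0],[0.8,-0.16,0],[1,-0.2,0]], delta_rot=[[0,0,0],[0,0,0],[0,0,0],[0,0,0],[0,0,0]])

```text
clock: 16.65
position: [0.4841, -0.056, 0.2469]
tool_rot: [-3.141, -0.0, 1.397]
force: [1.1, -0.2, -1.2]
grip_width: 0.0558
finger_force: 26.8
```

apply_moves(linear=[[0.2,-0.04,0],[0.4,-0.08,0],[0.6,-0.12,0],[0.8,-0.16,0],[1,-0.2,0]], delta_rot=[[-0.04,0,0],[-0.08,0,0],[-0.12,0,0],[-0.16,0,0],[-0.208,0,0]])

```text
clock: 17.07
position: [0.4818, 0.0375, 0.247]
tool_rot: [2.74, 0.003, 1.396]
force: [2.4, 0.0, 0.7]
grip_width: 0.0558
finger_force: 26.9
```

```bash
python3 - <<'E'
from g import *
plan(P3+ZP*.14,TILT)
E
```

```text
t 17.07 pos [0.4818 0.0375 0.247 ] rpy [157.    0.2  80. ] F [2.4 0.  0.7] w 0.0558 ff 26.9 q [ 0.03  0.13 -0.39  2.23  0.54  0.5  -0.97]
lin/0.1 [ 0.961 -0.149  0.614] rot/120 [-0.017  0.001  0.   ]
```

apply_moves(linear=[[0.2,-0.03,0],[0.4,-0.06,0],[0.6,-0.1,0.05],[0.8,-0.13,0.15],[0.9,-0.15,0.3]], delta_rot=[[0,0,0],[0,0,0],[0,0,0],[0,0,0],[0,0,0]])

```text
clock: 17.48
position: [0.4967, 0.1269, 0.2133]
tool_rot: [2.742, 0.004, 1.395]
force: [0.6, 0.1, -0.0]
grip_width: 0.056
finger_force: 26.9
```

apply_moves(linear=[[0,0,0.1],[0,0,0.2],[0,0,0.3],[0,0,0.3],[0,0,0.3]], delta_rot=[[0,0,0],[0,0,0],[0,0,0],[0,0,0],[0,0,0]])

```text
clock: 17.9
position: [0.5075, 0.122, 0.1847]
tool_rot: [2.745, 0.006, 1.393]
force: [-0.6, -0.5, -0.7]
grip_width: 0.0556
finger_force: 26.9
```

```bash
python3 - <<'E'
from g import *
plan(P3+ZP*.0365,TILT)
E
```

```text
t 17.9 pos [0.5075 0.122  0.1847] rpy [157.3   0.3  79.8] F [-0.6 -0.5 -0.7] w 0.0556 ff 26.9 q [-0.21  0.32 -0.35  2.19  0.86  0.5  -1.44]
lin/0.1 [0.09  0.038 1.036] rot/120 [-0.019  0.003 -0.   ]
```

apply_moves(linear=[[0.045,0.02,0],[0.09,0.038,0.1],[0.09,0.038,0.25],[0.09,0.038,0.35],[0.09,0.038,0.4]], delta_rot=[[-0.01,0.001,0],[-0.019,0.003,0],[-0.019,0.003,0],[-0.019,0.003,0],[-0.019,0.003,0]])

```text
clock: 18.32
position: [0.5281, 0.1273, 0.149]
tool_rot: [2.704, -0.0, 1.396]
force: [-0.7, -0.8, -1.2]
grip_width: 0.0559
finger_force: 26.9
```

```bash
python3 - <<'E'
from g import *
plan(P3+ZP*.0365,TILT)
E
```

```text
t 18.32 pos [0.5281 0.1273 0.149 ] rpy [155.  -0.  80.] F [-0.7 -0.8 -1.2] w 0.0559 ff 26.9 q [-0.31  0.4  -0.25  2.21  1.12  0.42 -1.71]
lin/0.1 [-0.005 -0.028  0.632] rot/120 [ 0.  0. -0.]
```

apply_moves(linear=[[0,-0.015,0.06],[0,-0.028,0.12],[0,-0.028,0.18],[0,-0.028,0.23],[0,-0.028,0.23]], delta_rot=[[0,0,0],[0,0,0],[0,0,0],[0,0,0],[0,0,0]])

```text
clock: 18.73
position: [0.5352, 0.1261, 0.127]
tool_rot: [2.705, -0.0, 1.396]
force: [-0.3, -0.3, -1.0]
grip_width: 0.0555
finger_force: 26.9
```

```bash
python3 - <<'E'
from g import *
from h import *
plan(P3+ZP*.0365,TILT)
q,d2=optics.grab_frame("side"); p,_=optics.grab_frame("top")
cv2.imwrite("pics/f.png",np.hstack([cv2.resize(q[200:360,210:350],(420,480),interpolation=2),cv2.resize(p[170:270,190:310],(380,480),interpolation=2)[:, :]])[:,:,::-1])
E
```

```text
t 18.73 pos [0.5352 0.1261 0.127 ] rpy [155.  -0.  80.] F [-0.3 -0.3 -1. ] w 0.0555 ff 26.9 q [-0.33  0.45 -0.21  2.21  1.23  0.38 -1.82]
lin/0.1 [-0.005 -0.001  0.402] rot/120 [ 0. -0. -0.]
```

View pics/f.png

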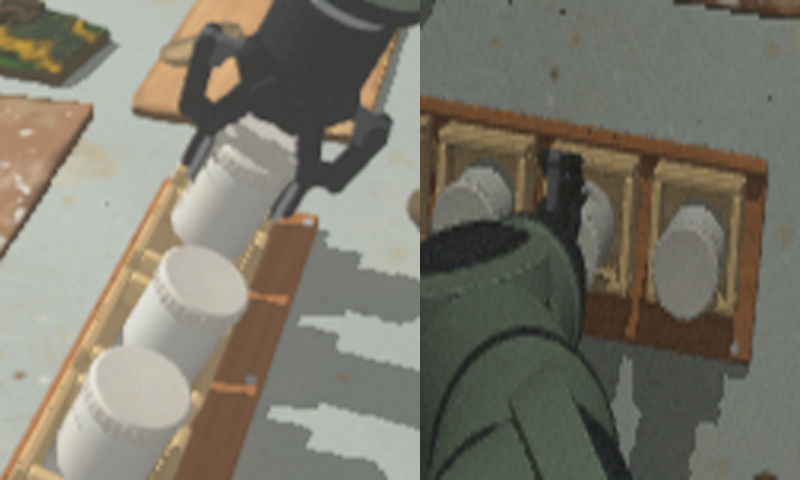

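Side view: the pot is centred over pocket 3, and its neighbours are in place. Inserting.

apply_moves(linear=[[0,0,0.05],[0,0,0.1],[0,0,0.16],[0,0,0.22],[0,0,0.22]], delta_rot=[[0,0,0],[0,0,0],[0,0,0],[0,0,0],[0,0,0]])

```text
clock: 19.25
position: [0.5442, 0.1243, 0.1061]
tool_rot: [2.706, 0.0, 1.396]
force: [-0.6, -0.4, -1.9]
grip_width: 0.0556
finger_force: 26.9
```

```bash
python3 -c "
from g import *
plan(P3+ZP*.0365,TILT)"
```

```text
t 19.25 pos [0.5442 0.1243 0.1061] rpy [155.   0.  80.] F [-0.6 -0.4 -1.9] w 0.0556 ff 26.9 q [-0.35  0.5  -0.18  2.2   1.34  0.36 -1.92]
lin/0.1 [-0.004  0.005  0.173] rot/120 [-0.  0. -0.]
```

apply_moves(linear=[[0,0,0.04],[0,0,0.08],[0,0,0.11],[0,0,0.14],[0,0,0.14]], delta_rot=[[0,0,0],[0,0,0],[0,0,0],[0,0,0],[0,0,0]])

```text
clock: 19.67
position: [0.55, 0.1234, 0.0939]
tool_rot: [2.705, -0.0, 1.396]
force: [-1.5, -0.3, -1.6]
grip_width: 0.0554
finger_force: 26.9
```

apply_moves(linear=[[0,0,0.01],[0,0,0.02],[0,0,0.02],[0,0,0.02],[0,0,0.02]], delta_rot=[[0,0,0],[0,0,0],[0,0,0],[0,0,0],[0,0,0]])

```text
clock: 20.08
position: [0.5508, 0.1234, 0.0927]
tool_rot: [2.705, -0.0, 1.396]
force: [0.4, -0.0, -1.1]
grip_width: 0.0556
finger_force: 26.9
```

```bash
python3 -c "
from g import *
plan(P3+ZP*.0365,TILT)"
```

```text
t 20.08 pos [0.5508 0.1234 0.0927] rpy [155.  -0.  80.] F [ 0.4 -0.  -1.1] w 0.0556 ff 26.9 q [-0.35  0.53 -0.16  2.2   1.42  0.34 -1.99]
lin/0.1 [-0.007  0.001  0.024] rot/120 [ 0. -0. -0.]
```

apply_moves(linear=[[0,0,0.01],[0,0,0.02],[0,0,0.02],[0,0,0.02],[0,0,0.02]], delta_rot=[[0,0,0],[0,0,0],[0,0,0],[0,0,0],[0,0,0]])

```text
clock: 20.5
position: [0.5522, 0.1235, 0.0915]
tool_rot: [2.703, -0.001, 1.396]
force: [-3.6, -0.5, 13.0]
grip_width: 0.0556
finger_force: 23.5
```

```bash
python3 -c "
from g import *
plan(P3+ZP*.0365,TILT)"
```

```text
t 20.5 pos [0.5522 0.1235 0.0915] rpy [ 1.549e+02 -1.000e-01  8.000e+01] F [-3.6 -0.5 13. ] w 0.0556 ff 23.5 q [-0.35  0.54 -0.16  2.19  1.43  0.34 -2.  ]
lin/0.1 [-0.01  -0.006  0.008] rot/120 [ 0.001 -0.    -0.   ]
```

Foot on the floor (13 N). Releasing and retreating.

apply_moves(linear=[[0,0,-0.01],[0,0,-0.01],[0,0,-0.01],[0,0,-0.01],[0,0,-0.01]], delta_rot=[[0,0,0],[0,0,0],[0,0,0],[0,0,0],[0,0,0]], gripper=0.8)

```text
clock: 20.92
position: [0.5512, 0.1233, 0.0916]
tool_rot: [2.705, -0.0, 1.396]
force: [-0.6, -0.7, 0.8]
grip_width: 0.0771
finger_force: 0.0
```

apply_moves(linear=[[0,0,-0.05],[0,0,-0.1],[0,0,-0.2],[0,0,-0.35],[0,0,-0.5]], delta_rot=[[0,0,0],[0,0,0],[0,0,0],[0,0,0],[0,0,0]])

```text
clock: 21.33
position: [0.5299, 0.127, 0.137]
tool_rot: [2.706, 0.0, 1.396]
force: [0.3, 0.2, 1.1]
grip_width: 0.0766
finger_force: 0.0
```

apply_moves(linear=[[0,0,-0.2],[0,0,-0.4],[0,0,-0.6],[0,0,-0.8],[0,0,-0.9]], delta_rot=[[0,0,0],[0,0,0],[0,0,0],[0,0,0],[0,0,0]])

```text
clock: 21.75
position: [0.4924, 0.134, 0.2204]
tool_rot: [2.704, -0.001, 1.397]
force: [0.4, 1.4, 1.3]
grip_width: 0.0769
finger_force: 0.0
```

apply_moves(linear=[[-0.2,0,0],[-0.4,0,0],[-0.6,0,-0.1],[-0.8,0,-0.2],[-1,0,-0.3]], delta_rot=[[0.04,0,0],[0.08,0,0],[0.12,0,0],[0.16,0,0],[0.2,0,0]])

```text
clock: 22.17
position: [0.4626, 0.0393, 0.2452]
tool_rot: [3.108, -0.001, 1.399]
force: [-0.4, -0.6, 0.1]
grip_width: 0.0769
finger_force: 0.0
```

apply_moves(linear=[[-0.2,0,0],[-0.4,0,0],[-0.6,0,0],[-0.8,0,0],[-1,0,0]], delta_rot=[[0,0,0],[0,0,0],[0,0,0],[0,0,0],[0,0,0]])

```text
clock: 22.58
position: [0.4459, -0.0611, 0.2449]
tool_rot: [3.103, 0.003, 1.395]
force: [0.5, -0.1, 0.8]
grip_width: 0.0769
finger_force: 0.0
```

apply_moves(linear=[[-0.2,0,0],[-0.4,0,0],[-0.6,0,0],[-0.8,0,0],[-1,0,0]], delta_rot=[[0,0,0],[0,0,0],[0,0,0],[0,0,0],[0,0,0]])

```text
clock: 23.0
position: [0.4284, -0.1594, 0.2452]
tool_rot: [3.103, 0.003, 1.395]
force: [0.2, -0.6, 0.0]
grip_width: 0.0773
finger_force: 0.0
```

```bash
python3 - <<'E'
from g import *
from h import *
p,d=optics.grab_frame("top");P=pts("top",d)
print(monitor.observe()["position"].round(3))
# lid points in each pocket frame: expected centre x~-5..0,y~0 mm, top height 86 mm
A=np.stack([XP,YR,ZP])
for i in range(4):
    o=P1-YR*.1*i; q=(P.reshape(-1,3)-o)@A.T*1000
    k=q[(abs(q[:,0])<50)&(abs(q[:,1])<48)&(q[:,2]>70)&(q[:,2]<130)]
    print(i+1,len(k),"lid mid",(np.percentile(k[:,:2],2,axis=0)/2+np.percentile(k[:,:2],98,axis=0)/2).round(1),"h",np.percentile(k[:,2],[50,90]).round(1))
a=np.load("top0.npz")["p"]
df=(np.abs(a.astype(int)-p).max(2)>60).astype(np.uint8)
n,_,st,_=cv2.connectedComponentsWithStats(df)
print([s.tolist() for s in st[1:] if s[4]>25])
E
```

```text
[ 0.428 -0.163  0.245]
1 354 lid mid [1.9 0.2] h [86.1 90.4]
2 356 lid mid [-6.  -1.7] h [86.7 91.2]
3 355 lid mid [ 0.9 -0.6] h [86.5 90.7]
4 352 lid mid [-6.8 -0.4] h [87.1 91.3]
[[312, 195, 5, 34, 100], [372, 202, 5, 30, 89], [350, 211, 18, 19, 219], [401, 220, 19, 19, 255], [522, 246, 41, 27, 261], [309, 275, 64, 27, 418], [472, 309, 54, 35, 320], [439, 312, 126, 71, 866], [291, 327, 58, 16, 260], [386, 327, 13, 16, 43], [258, 346, 12, 26, 116], [356, 370, 116, 70, 2818], [430, 405, 36, 25, 124]]
```

```bash
python3 -c "
from workcell import workorder
print(workorder.job_done())"
```

```text
the job is handed in; nothing more can be done
None
```

Both spare pots are in the empty pockets (1 and 3), lids outward. The last top-view depth check puts all four lids about 86 mm above their pocket floors, so the feet are right down. The job was handed in at about 23 s with nothing else seen to have moved; no verdict came back.

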